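Ratchet the toy garage's turntable home against its stop

TASK

Flip the red pawl on the toy garage's green ratchet lever over to its other side, then swing the lever back and forth by its orange knob until the yellow turntable, with the taxi riding on it, has turned anticlockwise (seen from above) up against its hidden rubber stop. Feel for the stop and leave the turntable pressed snugly against it without forcing it, then let go. Turn the table only with the lever, keep the taxi parked on it, and leave the other things on the shelf where they are.

Things in the scene. Friction and masses are not known exactly. Their poses are not given: they have to be found in the camera images.
- garage: blue base of a toy parking garage, fixed. Origin on the turntable's vertical axis at shelf height; its x axis points from the axis to the grey exit ramp (away from the lever), y towards the red parking deck (96 mm high with its rails, at x 0 to 160, y 95 to 215 mm), z up. A white booth 61 mm high stands at x 30, y -102 mm
- turntable: yellow disc, 136 mm across, top at 56 mm, two 7 mm kerbs beside the taxi, 24 black round teeth, 7 mm thick, at 72 mm radius round its rim (one per 15 degrees). Origin on the axis at shelf height; x along the taxi's nose, z up. Starts 86 to 126 degrees clockwise of the garage's x axis. Stiff (0.6 N m), stays where it is left
- lever (a joint): angle of the green ratchet lever about the turntable's axis, rad, anticlockwise positive; 0 with the arm along the garage's -x. Hard ends at -0.55 and 0.55 also feel like a stop: stay within 0.5. Stays where left. Moving, it takes 1.6 N at the knob idle and about 5 N driving the table; a halted hand reads less. Each drive first runs idle by up to one tooth (15 degrees), till the pawl meets a tooth
- lever_knob (a point): middle of the lever's upright round orange knob, 22 mm in diameter, from 25 to 89 mm above the shelf (this point at 65 mm), 185 mm from the axis; the arm is 22 mm wide. At the stop, push until the knob takes 2 to 4 N more than in free driving read the same way: under 1.3 N more (4 N on the pad) is not snug, over 7 N more (25 N on the pad) breaks it. Short slow steps read best
- pawl (a joint): angle of the red two-way pawl, rad, anticlockwise positive; it rocks about an upright pivot on the lever's arm, 102 mm from the axis, between -0.4 and 0.4, and snaps over-centre to either side. Starts negative: the lever drives clockwise only. Positive: it drives anticlockwise and clicks freely back. Reads 0.15 to 0.4 (either sign) as its nose rides over teeth
- pawl_tab (a point): centre of the pawl's upright red tab, 12 mm square, 42 to 88 mm above the shelf, this point at 78 mm; 32 mm from the pivot towards the knob. Pushed sideways, anticlockwise about the turntable's axis (for a lever pointing at the robot: to the robot's right), by about 25 mm with 1 to 2 N it flips the pawl positive; past the arm's centre line it snaps over by itself
- taxi_mid (a point): middle of the orange die-cast taxi (74 x 37 x 35 mm, 15 mm above its wheels' foot), loose on the middle of the turntable between the kerbs
- red_car: red die-cast car, 74 x 37 x 30 mm, loose; origin under its middle
- carrier: green plastic car carrier truck, 270 x 64 x 87 mm, loose; origin under its middle, x along its nose
- boat_trailer: blue plastic boat trailer with a white boat, 165 x 68 x 48 mm, loose; origin under its middle
- dish: white ceramic dish, 110 mm across, 32 mm high, loose; origin under its middle
- cone: small orange toy traffic cone, 34 mm square foot, 50 mm high, loose; origin under its middle
- mug: blue ceramic mug, 76 mm across, 85 mm high, loose; origin under its middle
- table_mark (a point): white line on the disc before the taxi's nose, 58 mm from the axis. The unseen stop under the disc halts the table when this line points within 13 degrees either side of the exit ramp (garage's x); where in that range is set by hand and not measured, so feel for it. The stop's rubber pad yields: 12 N m per radian of table, and the lever turns with the table when driving
There are look-alikes about, which are no part of the job. What is shaped like the part that bears taxi_mid but grey or turquoise is not meant.

How it is judged:
On the way, in this order (a step that is already met when the one before it is completed fails the run):
1. the pawl is flipped to its positive side (value of joint pawl above 0.1 rad), for 0.2 s.
2. the turntable is pressed against its stop (contact force between turntable and garage above 4 N), for 0.2 s.
At the end, for the whole second after the job is handed in: the pawl is on its positive side (above 0.1 rad), the turntable is still and leans on its stop with more than 4 N, and the taxi stands upright on the turntable within 20 mm of its middle (contact force between turntable and garage above 4 N and value of joint pawl above 0.1 rad and horizontal distance between taxi_mid and turntable below 0.02 m and angle between taxi_mid's own z axis and vertical below 0.15 rad and height (world z) of taxi_mid above 0.06 m and angular speed of turntable below 0.05 rad/s); the robot touches nothing.
It fails at once if the stop is forced with more than 25 N (contact force between turntable and garage above 25 N).
It fails at once if the robot touches the turntable (contact force between the arm and turntable above 1 N).
It fails at once if the robot's fingers touch the turntable (contact force between the fingers and turntable above 1 N).
It fails at once if the robot touches the taxi (contact force between any of the arm, the fingers and taxi above 1 N).
It fails at once if another thing on the shelf is moved more than 30 mm (distance of any of red_car, carrier, boat_trailer, dish, cone, mug from where it was at the start of the episode above 0.03 m).
It also fails if it takes over 72 s, if anything falls off the work surface, if the arm or the gripper's body presses on something with over 40 N, if the wrist force passes 120 N, or if a joint passes its speed limit or range.

ROBOT

A 7-joint arm with a two-finger parallel gripper is mounted at the origin on the work surface. World frame = base frame: x ahead of the robot, y to its left, z up, the work surface at z = 0. Lengths are in m, angles in rad, forces in N, time in s.
With the tool pointing down it reaches from about 0.425 to 1.025 m from the base axis. Payload 3.6 kg.
Tool frame: the origin (TCP) lies on the centre line of the jaws, within the pads' length; the fingertips stand 22 mm ahead of it and the grasp point (between the pads) lies 3 mm ahead of it (robot.tip_extent is the distance from the TCP to the fingertips, in m); z points along the fingers, y is the line along which they close (so a half turn about z gives the same grasp; the last joint's range is limited). The gripper opens to 85 mm and grips with 20 to 120 N. Pads are 22 mm wide; open, the fingers measure 114 mm over their backs; the gripper's body (76 mm by 85 mm) begins 54 mm behind the grasp point. The pads swing forward as they close: fully open they stand 13 mm farther back than shut.
Start: joints at [1.133, 0.591, 0.048, 1.609, -0.033, 0.943, -0.034], TCP at [0.244, -0.683, 0.253] pointing down, gripper open.
Joint ranges: [-2.69, 2.69], [-0.47, 2.24], [-1.27, 1.36], [0.19, 2.51], [-1.53, 4.68], [0.08, 2.07], [-3.09, 3.09]. Speed limits (rad/s): [2.57, 2.57, 3.14, 3.14, 3.14, 3.14, 3.14].

INTERFACE

Orientations are given as [roll, pitch, yaw] about the fixed x, y, z axes, in that order (R = Rz(yaw) Ry(pitch) Rx(roll)).
In Python, from cell import robot gives the robot as it stands.
- The arm moves only by the tool arm_command, never from a script. Its arguments are lists of equal length, an entry for each row: "xyz": the shift along the world's x, y, z in mm, a list of three; "turn": the turn, a rotation vector about the world's x, y, z in degrees, a list of three; "claw": the opening in per cent of the stroke, from 0 (shut) to 100 (fully open). In form: {"xyz": [[tx, ty, tz], ...], "turn": [[wx, wy, wz], ...], "claw": [claw, ...]}. A call has exactly 8 rows; each row is the pose to reach, as a shift and turn from the pose commanded when the call began; what a row does not reach only later rows make up. A row lasts 1/12 s, in which the tool goes at most 41.7 mm and 7.16 degrees, less where a joint would pass 70% of its speed; a pose out of reach is approached as far as the arm can. A call with a gripper value outside its range is refused whole. The fingers move at their own pace and stop on an object; "squeeze" is the grip in N (left out, the last holds). Time passes only in rows, so rows that repeat a pose let the fingers close, or fill a call up. It gives the time, the measured TCP pose, the force, the opening and the grip force at its end, in the units of the state.
- robot.state(): the state, without advancing time (a new reading comes with each control period).
- robot.grab_frame(name): name is "scene" or "top" or "wrist"; returns the picture (420x560x3 uint8, blue, green, red); there is no depth.
- robot.get_calibration(name): a dict with "fx", "fy", "cx", "cy" (pixels), "R" (3x3) and "t" (3): a world point X has camera coordinates R X + t; the wrist camera has in their place "mount" (4x4, takes a point from camera to tool coordinates, whose origin is the TCP and whose axes are the flange's). Camera axes: x right, y down, z forward; pixel columns grow to the right and rows downward; lengths in m; the calibration is good to about 2 mm. A picture is of the moment at which its call begins: read the wrist's pose just before it. get_calibration takes no time and is no camera call.
- robot.finish_job(): hands the job in; it is judged then, once.
The state is a dict: "clock": time; "qpos": joint angles; "dq": joint speeds; "joint_efforts": joint torques, N m; "ee_pos": TCP position; "orientation": TCP orientation; "force": force on the tool from outside, world axes, zero at the start; "torque": the same for the moment, N m; "finger_gap": finger opening in m; "grasp_force": force on a finger pad.
Only numpy, scipy, OpenCV 4.12 (cv2) and the standard library are available. Lean on these libraries where they do the work, as an engineer would, in place of code of your own. Each camera call takes 0.05 s, during which the arm holds its last target. There are 200 camera calls.

## Working session

There is one attempt and no reset: what is moved stays moved. The work goes in short steps, Python scripts to look and compute and a tool call to move; the robot and the scene stay as the last step left them, time stands still between calls to the robot, and variables do not carry over. Pictures are saved under pics/ and viewed, at most 10 in all, crops included, and the job is handed in when it is done.

Besides the shell and the picture viewer there is one more tool, called after "Emit:" in YAML: its name, and indented under it one key for each argument. arm_command: Moves the arm, as the interface text tells. Its arguments: {"type":"object","properties":{"xyz":{"type":"array","items":{"type":"array","items":{"type":"number"}}},"turn":{"type":"array","items":{"type":"array","items":{"type":"number"}}},"claw":{"type":"array","items":{"type":"number"}},"squeeze":{"type":"number"}},"required":["xyz","turn","claw"]}

```bash
mkdir -p pics; python3 - <<'E'
from cell import robot
import cv2,numpy as np
s=robot.state();print(s)
for n in("scene","top"):
    im=robot.grab_frame(n);cv2.imwrite(f"pics/{n}0.png",im);c=robot.get_calibration(n);print(n,c)
E
```

```text
{'clock': 0.0, 'qpos': array([ 1.13353795,  0.59212977,  0.04828924,  1.60986788, -0.0333026 ,
        0.94267771, -0.03368209]), 'dq': array([ 7.57859522e-04,  2.33505342e-05, -3.13870297e-04,  8.96527799e-04,
       -1.14791136e-03, -1.16740681e-03,  1.20713489e-03]), 'joint_efforts': array([ 2.42986571e-04, -5.48687088e+01,  1.54638760e+00, -1.98119545e+01,
        9.43437422e-03,  8.71120021e-03, -1.35851543e-06]), 'ee_pos': array([ 0.24409143, -0.68182911,  0.25211587]), 'orientation': array([-3.13931778e+00,  1.21213359e-04,  3.43863011e-01]), 'force': array([-0.32890853,  0.97714264,  0.72542994]), 'torque': array([ 0.02538413, -0.03860634,  0.01599964]), 'grasp_force': 0.0, 'finger_gap': 0.08534219863283897}
scene {'fx': 500.8268335307234, 'fy': 500.8268335307234, 'cx': 278.90564486866253, 'cy': 200.1638420906031, 'R': array([[ 0.84514396,  0.53442848,  0.01085724],
       [ 0.39021317, -0.60294583, -0.69583763],
       [-0.36532912,  0.59231961, -0.71811706]]), 't': array([-0.43045724, -0.12113231,  1.58953094])}
top {'fx': 514.0656914677876, 'fy': 514.0656914677876, 'cx': 271.03062412246703, 'cy': 210.55438177592376, 'R': array([[-0.00634071, -0.99987628,  0.01439501],
       [-0.99675052,  0.00516361, -0.08038491],
       [ 0.08030064, -0.01485793, -0.99665995]]), 't': array([-0.0129069 ,  0.4958508 ,  1.39472726])}
```

View pics/top0.png

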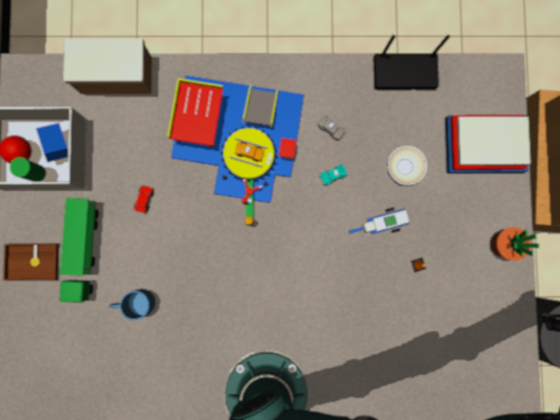

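View pics/scene0.png

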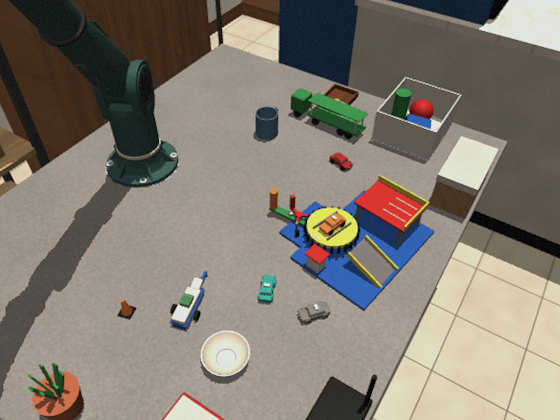

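The top view shows the turntable at (248,153), the taxi on it at (249,151), the orange knob at (250,221) and the red pawl at about (250,190).

Possible mix-ups:
- **Taxi:** the grey car (331,127), turquoise car (333,175) and red car (144,199). None of these is the taxi.
- **Knob:** the cone (419,265) and the plant pot (515,243).
- **Red pawl:** the red booth roof (288,148) and the deck (197,113).

I'll measure the chosen parts and check them in one close crop.

```bash
cat > h.py <<'E'
from cell import robot
import cv2,numpy as np
def ray(n,u,v,z):
    c=robot.get_calibration(n);R,t=c["R"],c["t"];o=-R.T@t
    d=R.T@np.array([(u-c["cx"])/c["fx"],(v-c["cy"])/c["fy"],1]);return o+d*(z-o[2])/d[2]
def proj(n,X):
    c=robot.get_calibration(n);p=c["R"]@np.array(X)+c["t"];return np.array([c["fx"]*p[0]/p[2]+c["cx"],c["fy"]*p[1]/p[2]+c["cy"]])
def blobs(im,lo,hi,box,amin=5):
    h=cv2.cvtColor(im,cv2.COLOR_BGR2HSV);m=cv2.inRange(h,lo,hi)
    x0,y0,x1,y1=box;k=np.zeros_like(m);k[y0:y1,x0:x1]=m[y0:y1,x0:x1]
    n,_,st,ce=cv2.connectedComponentsWithStats(k)
    return [(st[i].tolist(),ce[i].round(1).tolist()) for i in range(1,n) if st[i][4]>=amin],k
E
python3 - <<'E'
from h import *
top=cv2.imread("pics/top0.png");sc=cv2.imread("pics/scene0.png")
for n,im,bx in(("top",top,(165,70,310,235)),("scene",sc,(260,180,440,310))):
    for nm,lo,hi in(("yellow",(24,150,120),(34,255,255)),("orange",(8,150,100),(20,255,255)),("red",(0,170,80),(6,255,255)),("green",(45,120,60),(80,255,255)),("blue",(100,150,80),(125,255,255))):
        b,m=blobs(im,lo,hi,bx)
        print(n,nm,b)
        if nm=="blue":
            c=np.argwhere(m)[:,::-1]; print(cv2.minAreaRect(c.astype(np.float32)))
        if nm=="yellow" and n=="top":
            p=np.argwhere(m)[:,::-1]; p=p[(abs(p-[248,153])<32).all(1)];print("disc",cv2.minEnclosingCircle(cv2.convexHull(p.astype(np.float32))))
a=cv2.resize(top[75:235,165:310],None,fx=3.6,fy=3.6,interpolation=cv2.INTER_CUBIC)
cv2.imwrite("pics/crop0.png",a)
E
```

```text
top yellow [([168, 79, 53, 58, 184], [181.6, 99.7]), ([271, 98, 5, 26, 29], [273.0, 111.1]), ([223, 128, 51, 51, 1383], [247.5, 153.4])]
disc ((253.0, 148.0), 31.622875213623047)
top orange [([179, 82, 7, 8, 13], [180.7, 84.2]), ([187, 83, 35, 6, 36], [203.7, 85.3]), ([176, 101, 1, 6, 6], [176.0, 103.5]), ([172, 123, 1, 6, 6], [172.0, 125.5]), ([237, 142, 26, 19, 235], [250.0, 151.3]), ([246, 181, 4, 7, 8], [247.0, 184.4]), ([245, 218, 3, 5, 8], [245.8, 219.6]), ([248, 218, 5, 7, 22], [250.5, 221.3])]
top red [([171, 83, 51, 63, 2087], [195.8, 115.0]), ([281, 140, 15, 18, 227], [287.9, 148.3]), ([242, 187, 13, 16, 57], [247.6, 193.8])]
top green [([248, 179, 6, 8, 36], [250.3, 182.3]), ([250, 195, 4, 6, 12], [251.4, 197.0]), ([246, 202, 7, 15, 90], [249.1, 209.5])]
top blue [([172, 76, 131, 126, 4902], [245.0, 139.0]), ([252, 87, 23, 5, 42], [263.3, 89.0])]
((235.03744506835938, 139.8702392578125), (119.88438415527344, 111.13040924072266), 9.260221481323242)
scene yellow [([387, 180, 42, 47, 108], [412.1, 203.8]), ([307, 208, 51, 39, 728], [331.9, 227.4]), ([334, 228, 6, 4, 6], [336.
[... 285 characters left out ...]
 19, 19], [411.2, 218.0]), ([319, 213, 27, 20, 238], [331.7, 222.8]), ([323, 232, 5, 3, 5], [325.0, 233.4])]
scene red [([355, 181, 68, 50, 1502], [387.4, 204.0]), ([291, 195, 4, 4, 12], [292.5, 196.5]), ([292, 208, 17, 13, 72], [298.3, 214.2]), ([306, 245, 23, 19, 247], [316.7, 253.6])]
scene green [([273, 207, 23, 14, 115], [284.2, 213.0]), ([299, 217, 7, 8, 30], [302.1, 221.1])]
scene blue [([343, 191, 22, 26, 129], [352.2, 206.5]), ([303, 202, 20, 13, 113], [312.2, 207.8]), ([280, 209, 154, 100, 4442], [360.9, 256.0]), ([352, 244, 3, 5, 10], [352.8, 245.9]), ([326, 248, 4, 5, 13], [327.6, 249.7])]
((352.25, 237.24998474121094), (124.84996032714844, 104.50662231445312), 35.53767776489258)
```

View pics/crop0.png

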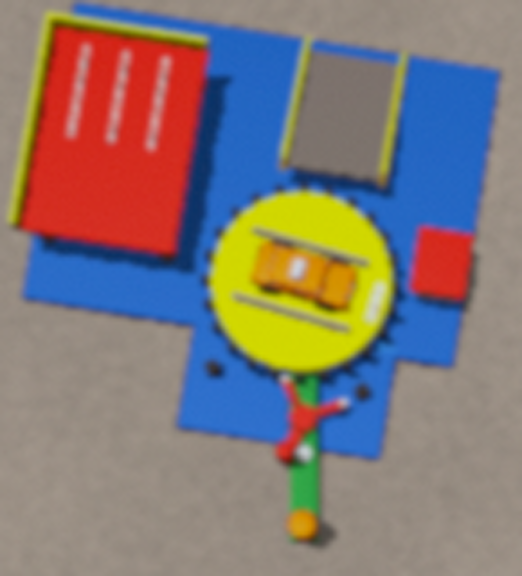

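The crop confirms the choice. The orange taxi is on the yellow disc with its nose and white line pointing right. The green lever points down at the robot, with the knob at crop (302,523). The red tab at (286,452) leans to the robot's left, so the pawl is negative. Next I'll get positions.

```bash
python3 - <<'E'
from h import *
top=cv2.imread("pics/top0.png")
A=ray("top",248.3,153.6,.056);print("axis",A,"scene check",proj("scene",A))
K=ray("top",165+302/3.6,75+523/3.6,.089);K2=ray("scene",273.3,190,.089);T=ray("top",165+285/3.6,75+452/3.6,.088);T2=ray("scene",292.5,196.5,.088)
P=ray("top",165+302/3.6,75+418/3.6,.045);M=ray("top",165+375/3.6,75+301/3.6,.056)
e1=ray("top",165+498/3.6,75+70/3.6,.012);e2=ray("top",165+453/3.6,75+365/3.6,.012)
yaw=np.arctan2(*(e1-e2)[1::-1]);print("gyaw",np.degrees(yaw))
for n,p in dict(K=K,K2=K2,T=T,T2=T2,P=P,M=M).items():
    d=p-A;print(n,p.round(4),"r",np.hypot(d[0],d[1]).round(4),"ang",np.degrees(np.arctan2(d[1],d[0])).round(1))
E
```

```text
axis [0.64771679 0.04527118 0.056     ] scene check [331.90794327 224.5984548 ]
gyaw -9.139492996260483
K [0.465  0.0433 0.089 ] r 0.1827 ang -179.4
K2 [0.463  0.0425 0.089 ] r 0.1847 ang -179.2
T [0.517  0.0555 0.088 ] r 0.1312 ang 175.5
T2 [0.52   0.0507 0.088 ] r 0.1278 ang 177.6
P [0.5469 0.0443 0.045 ] r 0.1008 ang -179.4
M [ 0.6338 -0.0111  0.056 ] r 0.058 ang -103.9
```

Emit:
arm_command:
  xyz:
    - [14,38,0]
    - [28,77,0]
    - [41,116,0]
    - [55,155,0]
    - [69,194,0]
    - [83,232,0]
    - [96,271,0]
    - [110,310,0]
  turn:
    - [0,0,-3]
    - [0,0,-6]
    - [0,0,-9]
    - [0,0,-12]
    - [0,0,-15]
    - [0,0,-18]
    - [0,0,-19.7]
    - [0,0,-19.7]
  claw: [0,0,0,0,0,0,0,0]
  squeeze: 20

```text
clock: 0.77
ee_pos: [0.3543, -0.3705, 0.2531]
orientation: [-3.141, 0.001, -0.001]
force: [1.5, -0.5, 0.2]
finger_gap: 0.0002
grasp_force: 0.0
```

Emit:
arm_command:
  xyz:
    - [14,38,0]
    - [28,77,0]
    - [41,116,0]
    - [55,155,0]
    - [69,194,0]
    - [83,232,0]
    - [96,271,0]
    - [110,310,0]
  turn:
    - [0,0,0]
    - [0,0,0]
    - [0,0,0]
    - [0,0,0]
    - [0,0,0]
    - [0,0,0]
    - [0,0,0]
    - [0,0,0]
  claw: [0,0,0,0,0,0,0,0]

```text
clock: 1.43
ee_pos: [0.4642, -0.0607, 0.2532]
orientation: [3.141, 0.0, -0.0]
force: [0.2, -0.5, 0.2]
finger_gap: -0.0003
grasp_force: 0.0
```

Emit:
arm_command:
  xyz:
    - [13,38,0]
    - [26,76,0]
    - [39,114,0]
    - [51,151,-10]
    - [51,151,-40]
    - [51,151,-70]
    - [51,151,-90]
    - [51,151,-90]
  turn:
    - [0,0,0]
    - [0,0,0]
    - [0,0,0]
    - [0,0,0]
    - [0,0,0]
    - [0,0,0]
    - [0,0,0]
    - [0,0,0]
  claw: [0,0,0,0,0,0,0,0]

```text
clock: 2.1
ee_pos: [0.5122, 0.0881, 0.1594]
orientation: [3.139, 0.009, 0.001]
force: [-1.4, -0.7, 1.2]
finger_gap: 0.0002
grasp_force: 0.0
```

Emit:
arm_command:
  xyz:
    - [0,0,-20]
    - [0,0,-40]
    - [0,0,-60]
    - [0,0,-75]
    - [0,0,-81]
    - [0,0,-81]
    - [0,0,-81]
    - [0,0,-81]
  turn:
    - [0,0,0]
    - [0,0,0]
    - [0,0,0]
    - [0,0,0]
    - [0,0,0]
    - [0,0,0]
    - [0,0,0]
    - [0,0,0]
  claw: [0,0,0,0,0,0,0,0]

```text
clock: 2.77
ee_pos: [0.5163, 0.0885, 0.0835]
orientation: [-3.141, -0.002, -0.0]
force: [-0.1, 0.7, -0.2]
finger_gap: 0.0001
grasp_force: 0.0
```

```bash
python3 - <<'E'
from h import *
s=robot.state();print(s["ee_pos"],s["force"])
a=robot.grab_frame("scene")[150:290,220:400];b=robot.grab_frame("top")[90:230,170:350]
cv2.imwrite("pics/c1.png",cv2.resize(np.hstack([a,b]),None,fx=2.2,fy=2.2,interpolation=cv2.INTER_CUBIC))
E
```

```text
[0.51627422 0.08849826 0.08349102] [-0.08256831  0.65783306 -0.17508018]
```

View pics/c1.png

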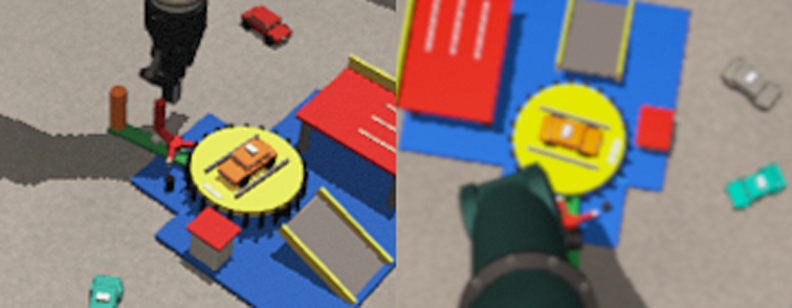

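The scene half shows the closed fingers just on the robot's left of the red tab, at (165,90), with clearance. Now I'll push the tab to the right.

Emit:
arm_command:
  xyz:
    - [0,-5,0]
    - [0,-10,0]
    - [0,-15,0]
    - [0,-20,0]
    - [0,-24,0]
    - [0,-28,0]
    - [0,-32,0]
    - [0,-36,0]
  turn:
    - [0,0,0]
    - [0,0,0]
    - [0,0,0]
    - [0,0,0]
    - [0,0,0]
    - [0,0,0]
    - [0,0,0]
    - [0,0,0]
  claw: [0,0,0,0,0,0,0,0]

```text
clock: 3.53
ee_pos: [0.5156, 0.0525, 0.0823]
orientation: [-3.141, -0.0, 0.0]
force: [0.4, 0.7, -0.4]
finger_gap: 0.0003
grasp_force: 0.9
```

Emit:
arm_command:
  xyz:
    - [0,0,0]
    - [0,0,0]
    - [0,10,0]
    - [0,30,0]
    - [-10,30,30]
    - [-20,30,60]
    - [-30,30,80]
    - [-40,30,80]
  turn:
    - [0,0,0]
    - [0,0,0]
    - [0,0,0]
    - [0,0,0]
    - [0,0,0]
    - [0,0,0]
    - [0,0,0]
    - [0,0,0]
  claw: [0,0,0,0,0,0,0,0]

```text
clock: 4.2
ee_pos: [0.4773, 0.0841, 0.1656]
orientation: [-3.14, -0.007, 0.001]
force: [0.9, 0.0, -1.2]
finger_gap: 0.0
grasp_force: 0.0
```

```bash
python3 - <<'E'
from h import *
s=robot.state();print(s["ee_pos"],s["force"])
im=robot.grab_frame("scene");t=robot.grab_frame("top")
cv2.imwrite("pics/sc2.png",im);cv2.imwrite("pics/top2.png",t)
a=im[160:260,240:370];b=t[120:240,200:300]
b=cv2.resize(b,(0,0),fx=100/120,fy=100/120,interpolation=cv2.INTER_AREA)
cv2.imwrite("pics/c2.png",cv2.resize(np.hstack([a,b]),None,fx=3.6,fy=3.6,interpolation=cv2.INTER_CUBIC))
print(blobs(im,(8,150,100),(20,255,255),(255,175,300,230))[0],blobs(im,(0,170,80),(6,255,255),(270,185,312,225))[0])
E
```

```text
[0.47728686 0.08409416 0.16559422] [ 0.85670385  0.00913518 -1.21062289]
[([269, 191, 7, 20, 109], [271.8, 199.8])] [([285, 200, 5, 4, 14], [287.1, 201.6]), ([286, 205, 2, 5, 10], [286.5, 207.0]), ([286, 211, 22, 12, 80], [296.5, 215.0])]
```

View pics/c2.png

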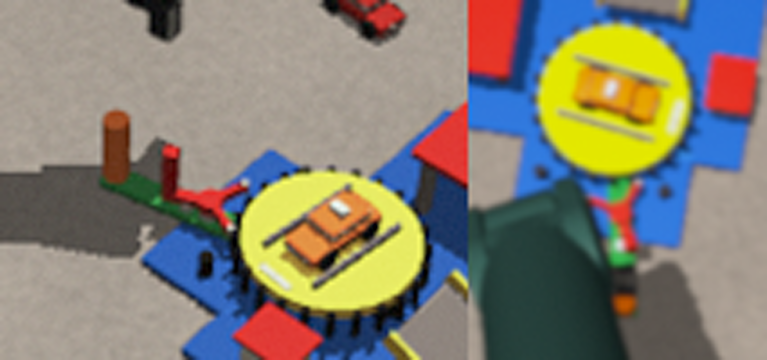

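The pawl has flipped: the red tab moved from scene (292,196) to (287,202), now on the robot's right of the arm. Next I'll locate the knob and lay out the arc waypoints.

```bash
cat >> h.py <<'E'
A=np.array([.648,.0452])
def knob(im):
    b,m=blobs(im,(5,140,70),(20,255,255),(240,150,310,235),20);b=max(b,key=lambda q:q[0][4])
    return b
E
python3 - <<'E'
from h import *
for f in("scene0","sc2"):
    im=cv2.imread(f"pics/{f}.png");b=knob(im);x,y,w,h,_=b[0]
    p=ray("scene",b[1][0],b[1][1],.065);d=p[:2]-A;print(f,b,p.round(4),np.hypot(*d).round(4),np.degrees(np.arctan2(d[1],d[0]))%360)
for a in (144,146,149,152,155,158,162,167,170,173,176,179,181,183,185,188,191,194,197.5):
    print(a,np.round(1000*(A+.185*np.array([np.cos(np.radians(a)),np.sin(np.radians(a))]))).astype(int))
E
```

```text
scene0 ([270, 189, 8, 20, 121], [273.4, 198.3]) [0.4679 0.0355 0.065 ] 0.1803 183.07983172570187
sc2 ([269, 191, 7, 20, 134], [272.0, 200.4]) [0.4691 0.0266 0.065 ] 0.1799 185.94481578237824
144 [498 154]
146 [495 149]
149 [489 140]
152 [485 132]
155 [480 123]
158 [476 115]
162 [472 102]
167 [468  87]
170 [466  77]
173 [464  68]
176 [463  58]
179 [463  48]
181 [463  42]
183 [463  36]
185 [464  29]
188 [465  19]
191 [466  10]
194 [468   0]
197.5 [472 -10]
```

Emit:
arm_command:
  xyz:
    - [-4,-15,0]
    - [-9,-30,0]
    - [-13,-49,0]
    - [-13,-49,0]
    - [-13,-49,0]
    - [-13,-49,-30]
    - [-13,-49,-60]
    - [-13,-49,-70]
  turn:
    - [0,0,1]
    - [0,0,2]
    - [0,0,3]
    - [0,0,3]
    - [0,0,3]
    - [0,0,3]
    - [0,0,3]
    - [0,0,3]
  claw: [60,60,60,60,60,60,60,60]

```text
clock: 4.97
ee_pos: [0.4615, 0.0346, 0.0893]
orientation: [-3.141, 0.004, 0.054]
force: [-0.1, -0.3, -0.2]
finger_gap: 0.0511
grasp_force: 0.0
```

Emit:
arm_command:
  xyz:
    - [0,0,-6]
    - [0,0,-12]
    - [0,0,-18]
    - [0,0,-18]
    - [0,0,-18]
    - [0,0,-18]
    - [0,0,-18]
    - [0,0,-18]
  turn:
    - [0,0,0]
    - [0,0,0]
    - [0,0,0]
    - [0,0,0]
    - [0,0,0]
    - [0,0,0]
    - [0,0,0]
    - [0,0,0]
  claw: [60,60,60,40,35,35,35,35]

```text
clock: 5.63
ee_pos: [0.4627, 0.0334, 0.0749]
orientation: [-3.141, -0.001, 0.052]
force: [-0.8, 0.1, 0.7]
finger_gap: 0.0297
grasp_force: 0.0
```

```bash
python3 - <<'E'
from h import *
s=robot.state();print(s["ee_pos"],s["force"],s["finger_gap"],s["grasp_force"])
im=robot.grab_frame("scene");t=robot.grab_frame("wrist");cv2.imwrite("pics/sc3.png",im)
a=cv2.resize(im[150:270,230:390],None,fx=2.5,fy=2.5,interpolation=cv2.INTER_CUBIC)
cv2.imwrite("pics/c3.png",np.hstack([a,cv2.resize(t,(400,300))]))
E
```

```text
[0.46271731 0.03340175 0.07487876] [-0.80198284  0.07737598  0.7498116 ] 0.02967971388011556 0.0
```

View pics/c3.png

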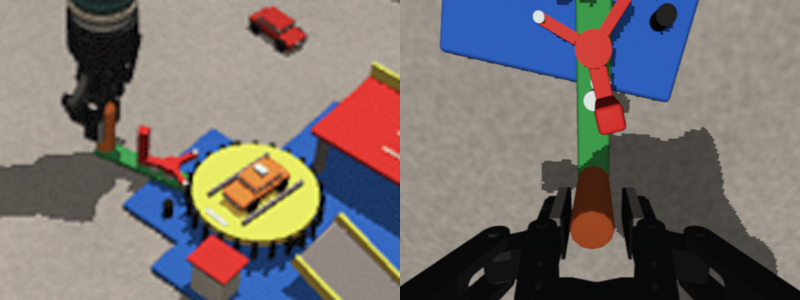

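The wrist view shows the knob between the open fingers (592,230) and the pawl tab flipped to the right (610,118). Now the idle back-swing.

Emit:
arm_command:
  xyz:
    - [0.5,8,0]
    - [0.5,16,0]
    - [0.5,24,0]
    - [1.5,32,0]
    - [3,40,0]
    - [4.5,48,0]
    - [6,56,0]
    - [7.5,62,0]
  turn:
    - [0,0,-2]
    - [0,0,-4.5]
    - [0,0,-7]
    - [0,0,-9.5]
    - [0,0,-12]
    - [0,0,-14.5]
    - [0,0,-17]
    - [0,0,-19]
  claw: [35,35,35,35,35,35,35,35]

```text
clock: 6.4
ee_pos: [0.4697, 0.0953, 0.0745]
orientation: [3.141, 0.0, -0.282]
force: [-0.2, -0.8, 1.5]
finger_gap: 0.0298
grasp_force: 0.9
```

Emit:
arm_command:
  xyz:
    - [2.5,8,0]
    - [5,15.5,0]
    - [8.5,23,0]
    - [12,30,0]
    - [15.5,37.5,0]
    - [19.5,44.5,0]
    - [23.5,51,0]
    - [28,58,0]
  turn:
    - [0,0,-2.5]
    - [0,0,-5]
    - [0,0,-7.5]
    - [0,0,-10]
    - [0,0,-12.5]
    - [0,0,-15]
    - [0,0,-17.5]
    - [0,0,-20]
  claw: [35,35,35,35,35,35,35,35]

```text
clock: 7.07
ee_pos: [0.4972, 0.1528, 0.0744]
orientation: [3.14, 0.001, -0.631]
force: [-0.2, -2.1, 1.0]
finger_gap: 0.0298
grasp_force: 0.8
```

```bash
python3 - <<'E'
from h import *
s=robot.state();print(s["ee_pos"],s["orientation"],s["force"],s["finger_gap"],s["grasp_force"])
im=robot.grab_frame("scene");t=robot.grab_frame("wrist");cv2.imwrite("pics/sc4.png",im)
a=cv2.resize(im[150:270,230:390],None,fx=2.5,fy=2.5,interpolation=cv2.INTER_CUBIC)
cv2.imwrite("pics/c4.png",np.hstack([a,cv2.resize(t,(400,300))]))
E
```

```text
[0.49723028 0.15278396 0.07437367] [ 3.13995151e+00  6.62686737e-04 -6.31158447e-01] [-0.23738009 -2.137902    1.03166592] 0.02979166845162631 0.7512130402028561
```

View pics/c4.png

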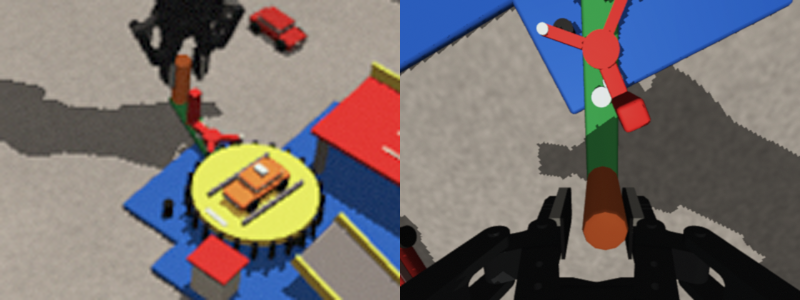

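The back-swing worked. The lever is near its back end, the table has not moved, and the pawl is still flipped (632,112). Now drive stroke 1.

Emit:
arm_command:
  xyz:
    - [-4.5,-6.5,0]
    - [-8.5,-13.5,0]
    - [-12.5,-20.5,0]
    - [-16,-28,0]
    - [-19.5,-35,0]
    - [-23,-42.5,0]
    - [-25.5,-50,0]
    - [-28,-58,0]
  turn:
    - [0,0,2.5]
    - [0,0,5]
    - [0,0,7.5]
    - [0,0,10]
    - [0,0,12.5]
    - [0,0,15]
    - [0,0,17.5]
    - [0,0,20]
  claw: [35,35,35,35,35,35,35,35]

```text
clock: 7.83
ee_pos: [0.4706, 0.0974, 0.0745]
orientation: [-3.138, -0.002, -0.273]
force: [0.9, 5.7, -2.1]
finger_gap: 0.0296
grasp_force: 2.5
```

Emit:
arm_command:
  xyz:
    - [-1.5,-6,0]
    - [-3,-14,0]
    - [-4.5,-22,0]
    - [-6,-30,0]
    - [-7,-38,0]
    - [-7,-46,0]
    - [-7,-54,0]
    - [-7.5,-62,0]
  turn:
    - [0,0,2]
    - [0,0,4.5]
    - [0,0,7]
    - [0,0,9.5]
    - [0,0,12]
    - [0,0,14.5]
    - [0,0,17]
    - [0,0,19]
  claw: [35,35,35,35,35,35,35,35]

```text
clock: 8.5
ee_pos: [0.4631, 0.0351, 0.0745]
orientation: [-3.139, -0.002, 0.058]
force: [1.7, 5.6, -3.1]
finger_gap: 0.0301
grasp_force: 2.4
```

Emit:
arm_command:
  xyz:
    - [0.5,-6.5,0]
    - [1.5,-13,0]
    - [2,-19,0]
    - [3.5,-25.5,0]
    - [5,-32,0]
    - [6.5,-38,0]
    - [8.5,-44.5,0]
    - [8.5,-44.5,0]
  turn:
    - [0,0,2]
    - [0,0,4]
    - [0,0,6]
    - [0,0,8]
    - [0,0,10]
    - [0,0,12]
    - [0,0,14]
    - [0,0,14]
  claw: [35,35,35,35,35,35,35,35]

```text
clock: 9.17
ee_pos: [0.471, -0.011, 0.0744]
orientation: [-3.141, -0.001, 0.298]
force: [-0.1, 1.4, -0.1]
finger_gap: 0.0301
grasp_force: 0.5
```

```bash
python3 - <<'E'
from h import *
s=robot.state();print(s["ee_pos"],s["orientation"],s["force"],s["finger_gap"],s["grasp_force"])
im=robot.grab_frame("scene");t=robot.grab_frame("wrist");cv2.imwrite("pics/sc5.png",im)
a=cv2.resize(im[150:270,230:390],None,fx=2.5,fy=2.5,interpolation=cv2.INTER_CUBIC)
cv2.imwrite("pics/c5.png",np.hstack([a,cv2.resize(t,(400,300))]))
E
```

```text
[ 0.47103813 -0.01103293  0.07441878] [-3.14064085e+00 -1.26047313e-03  2.98131621e-01] [-0.13319774  1.35234562 -0.11363347] 0.030127151680094784 0.4649991821497679
```

View pics/c5.png

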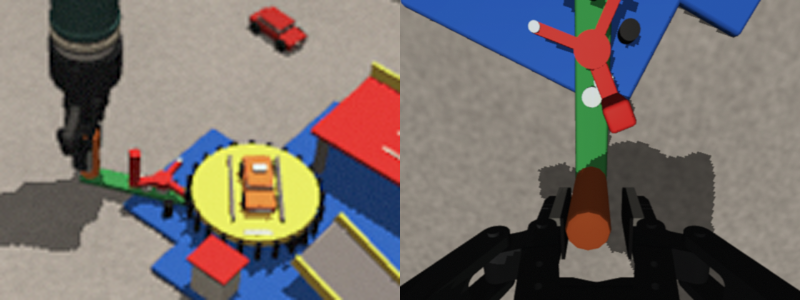

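Drive 1 turned the table: the white line is now at scene px (333,243). I'll measure the mark angle.

```bash
cat >> h.py <<'E'
def mark(im):
    h=cv2.cvtColor(im,cv2.COLOR_BGR2HSV);best=[]
    m=cv2.inRange(h,(0,0,150),(40,110,255));n,_,st,ce=cv2.connectedComponentsWithStats(m)
    for i in range(1,n):
        if st[i][4]<3:continue
        p=ray("scene",*ce[i],.056)[:2]-A
        if .048<np.hypot(*p)<.068: best.append((int(st[i][4]),ce[i].round(1).tolist(),np.hypot(*p).round(4),(np.degrees(np.arctan2(p[1],p[0]))+9.1).round(1)))
    return best
E
python3 - <<'E'
from h import *
for f in("scene0","sc4","sc5"): print(f,mark(cv2.imread(f"pics/{f}.png")))
E
```

```text
scene0 [(29, [316.1, 236.3], np.float64(0.0605), np.float64(-96.0))]
sc4 [(28, [316.1, 236.3], np.float64(0.0605), np.float64(-96.1))]
sc5 [(4, [340.8, 213.8], np.float64(0.0481), np.float64(97.4)), (29, [332.9, 242.3], np.float64(0.0608), np.float64(-50.5))]
```

Emit:
arm_command:
  xyz:
    - [-2,6.5,0]
    - [-3.5,12.5,0]
    - [-5,19,0]
    - [-6.5,25.5,0]
    - [-7,31.5,0]
    - [-8,38,0]
    - [-8.5,44.5,0]
    - [-8.5,52.5,0]
  turn:
    - [0,0,-2]
    - [0,0,-4]
    - [0,0,-6]
    - [0,0,-8]
    - [0,0,-10]
    - [0,0,-12]
    - [0,0,-14]
    - [0,0,-16]
  claw: [35,35,35,35,35,35,35,35]

```text
clock: 9.93
ee_pos: [0.462, 0.0402, 0.0744]
orientation: [3.14, 0.001, 0.014]
force: [-0.6, -1.8, 1.4]
finger_gap: 0.0303
grasp_force: 0.9
```

Emit:
arm_command:
  xyz:
    - [0,8,0]
    - [0.5,16,0]
    - [1,24,0]
    - [2.5,32,0]
    - [4,40,0]
    - [5.5,48,0]
    - [7.5,54,0]
    - [10,62,0]
  turn:
    - [0,0,-2.5]
    - [0,0,-5]
    - [0,0,-7.5]
    - [0,0,-10]
    - [0,0,-12.5]
    - [0,0,-15]
    - [0,0,-17]
    - [0,0,-19.5]
  claw: [35,35,35,35,35,35,35,35]

```text
clock: 10.6
ee_pos: [0.4711, 0.1022, 0.0743]
orientation: [3.139, 0.002, -0.326]
force: [-0.1, -1.4, 1.3]
finger_gap: 0.0299
grasp_force: 0.7
```

Emit:
arm_command:
  xyz:
    - [2.5,7.5,0]
    - [6,15,0]
    - [9.5,22,0]
    - [13,29.5,0]
    - [17,36.5,0]
    - [21,43,0]
    - [25.5,50,0]
    - [25.5,50,0]
  turn:
    - [0,0,-2.5]
    - [0,0,-5]
    - [0,0,-7.5]
    - [0,0,-10]
    - [0,0,-12.5]
    - [0,0,-15]
    - [0,0,-17.5]
    - [0,0,-17.5]
  claw: [35,35,35,35,35,35,35,35]

```text
clock: 11.27
ee_pos: [0.4978, 0.1544, 0.0743]
orientation: [3.141, 0.0, -0.628]
force: [0.0, 0.4, 0.1]
finger_gap: 0.03
grasp_force: 0.0
```

```bash
python3 - <<'E'
from h import *
s=robot.state();print(s["ee_pos"],s["orientation"],s["force"],s["finger_gap"],s["grasp_force"])
im=robot.grab_frame("scene");print(mark(im));cv2.imwrite("pics/sc6.png",im)
E
```

```text
[0.49783531 0.15444675 0.07426426] [ 3.14135930e+00  1.26463602e-04 -6.27664305e-01] [0.01957267 0.39253738 0.13044563] 0.029960035839617732 0.0
[(4, [340.8, 213.8], np.float64(0.0481), np.float64(97.4)), (25, [332.8, 242.5], np.float64(0.0616), np.float64(-51.0))]
```

Emit:
arm_command:
  xyz:
    - [-4.5,-6.5,0]
    - [-8.5,-13.5,0]
    - [-12.5,-20.5,0]
    - [-16,-28,0]
    - [-19.5,-35,0]
    - [-23,-42.5,0]
    - [-25.5,-50,0]
    - [-28,-58,0]
  turn:
    - [0,0,2.5]
    - [0,0,5]
    - [0,0,7.5]
    - [0,0,10]
    - [0,0,12.5]
    - [0,0,15]
    - [0,0,17.5]
    - [0,0,20]
  claw: [35,35,35,35,35,35,35,35]

```text
clock: 11.98
ee_pos: [0.4707, 0.097, 0.0745]
orientation: [-3.138, -0.002, -0.274]
force: [1.3, 4.8, -2.8]
finger_gap: 0.0299
grasp_force: 2.5
```

Emit:
arm_command:
  xyz:
    - [-1.5,-6,0]
    - [-3,-14,0]
    - [-4.5,-22,0]
    - [-6,-30,0]
    - [-7,-38,0]
    - [-7,-46,0]
    - [-7,-54,0]
    - [-7.5,-59,0]
  turn:
    - [0,0,2]
    - [0,0,4.5]
    - [0,0,7]
    - [0,0,9.5]
    - [0,0,12]
    - [0,0,14.5]
    - [0,0,17]
    - [0,0,18]
  claw: [35,35,35,35,35,35,35,35]

```text
clock: 12.65
ee_pos: [0.463, 0.037, 0.0744]
orientation: [-3.14, -0.002, 0.038]
force: [0.3, 4.3, -3.1]
finger_gap: 0.0301
grasp_force: 2.4
```

```bash
python3 - <<'E'
from h import *
s=robot.state();print(s["ee_pos"],s["orientation"],s["force"],s["finger_gap"],s["grasp_force"])
im=robot.grab_frame("scene");print(mark(im));cv2.imwrite("pics/sc7.png",im)
E
```

```text
[0.4630195  0.03701762 0.07443724] [-3.13986727e+00 -2.32437558e-03  3.80768306e-02] [ 0.31581424  4.25558714 -3.11927793] 0.030128777552454633 2.4058417975902557
[(3, [331.3, 210.7], np.float64(0.0511), np.float64(129.2)), (30, [343.9, 240.3], np.float64(0.0602), np.float64(-22.0))]
```

Emit:
arm_command:
  xyz:
    - [0,-1,0]
    - [0,-2,0]
    - [0.2,-3,0]
    - [0.3,-4,0]
    - [0.4,-5,0]
    - [0.5,-6,0]
    - [0.6,-7,0]
    - [0.7,-8,0]
  turn:
    - [0,0,0.3]
    - [0,0,0.6]
    - [0,0,0.9]
    - [0,0,1.2]
    - [0,0,1.5]
    - [0,0,1.8]
    - [0,0,2.1]
    - [0,0,2.5]
  claw: [35,35,35,35,35,35,35,35]

```text
clock: 13.37
ee_pos: [0.4635, 0.0286, 0.0744]
orientation: [-3.141, -0.001, 0.079]
force: [1.6, 4.6, -0.4]
finger_gap: 0.0302
grasp_force: 2.4
```

Emit:
arm_command:
  xyz:
    - [0.1,-1,0]
    - [0.2,-2,0]
    - [0.3,-3,0]
    - [0.4,-4,0]
    - [0.6,-5,0]
    - [0.7,-6,0]
    - [0.8,-7,0]
    - [0.9,-8,0]
  turn:
    - [0,0,0.3]
    - [0,0,0.6]
    - [0,0,0.9]
    - [0,0,1.2]
    - [0,0,1.5]
    - [0,0,1.8]
    - [0,0,2.1]
    - [0,0,2.5]
  claw: [35,35,35,35,35,35,35,35]

```text
clock: 14.03
ee_pos: [0.4643, 0.0205, 0.0744]
orientation: [-3.141, -0.001, 0.123]
force: [1.1, 4.5, 0.2]
finger_gap: 0.0303
grasp_force: 2.4
```

Emit:
arm_command:
  xyz:
    - [0.1,-1,0]
    - [0.2,-2,0]
    - [0.4,-3,0]
    - [0.6,-4,0]
    - [0.7,-5,0]
    - [0.9,-6,0]
    - [1,-7,0]
    - [1.2,-8,0]
  turn:
    - [0,0,0.3]
    - [0,0,0.6]
    - [0,0,0.9]
    - [0,0,1.2]
    - [0,0,1.5]
    - [0,0,1.8]
    - [0,0,2.1]
    - [0,0,2.5]
  claw: [35,35,35,35,35,35,35,35]

```text
clock: 14.7
ee_pos: [0.4655, 0.0125, 0.0744]
orientation: [-3.141, -0.001, 0.166]
force: [1.7, 5.1, 0.4]
finger_gap: 0.03
grasp_force: 2.4
```

```bash
python3 - <<'E'
from h import *
s=robot.state();print(s["ee_pos"],s["orientation"],s["force"],s["finger_gap"],s["grasp_force"])
im=robot.grab_frame("scene");print(mark(im));cv2.imwrite("pics/sc8.png",im)
E
```

```text
[0.46549091 0.01254991 0.07440996] [-3.14144844e+00 -8.15553073e-04  1.66382934e-01] [1.67721588 5.13389894 0.35506098] 0.03000993038542239 2.3506345599889755
[(3, [329.3, 210.7], np.float64(0.0512), np.float64(135.4)), (29, [346.3, 239.0], np.float64(0.0598), np.float64(-14.4))]
```

Emit:
arm_command:
  xyz:
    - [0.2,-1,0]
    - [0.4,-2,0]
    - [0.6,-3,0]
    - [0.8,-4,0]
    - [1,-5,0]
    - [1.2,-6,0]
    - [1.4,-7,0]
    - [1.6,-8,0]
  turn:
    - [0,0,0.3]
    - [0,0,0.6]
    - [0,0,0.9]
    - [0,0,1.2]
    - [0,0,1.5]
    - [0,0,1.8]
    - [0,0,2.1]
    - [0,0,2.5]
  claw: [35,35,35,35,35,35,35,35]

```text
clock: 15.42
ee_pos: [0.467, 0.0046, 0.0744]
orientation: [-3.141, -0.001, 0.21]
force: [1.3, 5.2, 0.0]
finger_gap: 0.0299
grasp_force: 2.3
```

Emit:
arm_command:
  xyz:
    - [0.2,-1,0]
    - [0.4,-2,0]
    - [0.7,-3,0]
    - [0.9,-4,0]
    - [1.2,-5,0]
    - [1.4,-6,0]
    - [1.7,-7,0]
    - [1.9,-8,0]
  turn:
    - [0,0,0.3]
    - [0,0,0.6]
    - [0,0,0.9]
    - [0,0,1.2]
    - [0,0,1.5]
    - [0,0,1.8]
    - [0,0,2.1]
    - [0,0,2.5]
  claw: [35,35,35,35,35,35,35,35]

```text
clock: 16.08
ee_pos: [0.4689, -0.0033, 0.0744]
orientation: [-3.141, -0.001, 0.254]
force: [1.4, 5.8, 0.3]
finger_gap: 0.03
grasp_force: 2.3
```

Emit:
arm_command:
  xyz:
    - [0.2,-1,0]
    - [0.5,-2,0]
    - [0.8,-3,0]
    - [1.1,-4,0]
    - [1.4,-5,0]
    - [1.7,-6,0]
    - [2,-7,0]
    - [2.3,-8,0]
  turn:
    - [0,0,0.3]
    - [0,0,0.6]
    - [0,0,0.9]
    - [0,0,1.2]
    - [0,0,1.5]
    - [0,0,1.8]
    - [0,0,2.1]
    - [0,0,2.5]
  claw: [35,35,35,35,35,35,35,35]

```text
clock: 16.75
ee_pos: [0.4711, -0.0109, 0.0744]
orientation: [-3.141, -0.001, 0.298]
force: [1.4, 6.9, 0.8]
finger_gap: 0.0302
grasp_force: 2.9
```

```bash
python3 - <<'E'
from h import *
s=robot.state();print(s["ee_pos"],s["orientation"],s["force"],s["finger_gap"],s["grasp_force"])
im=robot.grab_frame("scene");print(mark(im),knob(im));cv2.imwrite("pics/sc9.png",im)
E
```

```text
[ 0.47114549 -0.01091041  0.07441019] [-3.14101694e+00 -8.76933738e-04  2.97694306e-01] [1.44691741 6.92063471 0.83779856] 0.030171574863013827 2.8655406832695007
[(26, [348.1, 237.8], np.float64(0.0596), np.float64(-8.1))] ([263, 202, 7, 19, 61], [267.5, 212.1])
```

The force is rising at lever ≈0.44 rad, short of its hard end, with the mark at about −8°. That fits the stop. I'll continue in finer steps.

Emit:
arm_command:
  xyz:
    - [0.1,-0.4,0]
    - [0.2,-0.8,0]
    - [0.3,-1.1,0]
    - [0.5,-1.5,0]
    - [0.6,-1.9,0]
    - [0.7,-2.3,0]
    - [0.8,-2.6,0]
    - [1,-3,0]
  turn:
    - [0,0,0.1]
    - [0,0,0.2]
    - [0,0,0.3]
    - [0,0,0.5]
    - [0,0,0.6]
    - [0,0,0.7]
    - [0,0,0.8]
    - [0,0,1]
  claw: [35,35,35,35,35,35,35,35]

```text
clock: 17.47
ee_pos: [0.472, -0.0135, 0.0744]
orientation: [-3.141, -0.001, 0.315]
force: [0.8, 8.0, 1.7]
finger_gap: 0.03
grasp_force: 3.2
```

Emit:
arm_command:
  xyz:
    - [0.1,-0.3,0]
    - [0.1,-0.5,0]
    - [0.2,-0.7,0]
    - [0.3,-0.9,0]
    - [0.3,-1.1,0]
    - [0.4,-1.3,0]
    - [0.5,-1.6,0]
    - [0.6,-1.9,0]
  turn:
    - [0,0,0.1]
    - [0,0,0.1]
    - [0,0,0.2]
    - [0,0,0.3]
    - [0,0,0.3]
    - [0,0,0.4]
    - [0,0,0.5]
    - [0,0,0.6]
  claw: [35,35,35,35,35,35,35,35]

```text
clock: 18.13
ee_pos: [0.4726, -0.0152, 0.0744]
orientation: [-3.14, -0.001, 0.326]
force: [1.3, 5.6, 1.7]
finger_gap: 0.0298
grasp_force: 3.4
```

```bash
python3 - <<'E'
from h import *
s=robot.state();print(s["ee_pos"],s["force"],s["grasp_force"])
im=robot.grab_frame("scene");print(mark(im));cv2.imwrite("pics/sc10.png",im)
a=cv2.resize(im[150:270,230:390],None,fx=2.5,fy=2.5,interpolation=cv2.INTER_CUBIC)
cv2.imwrite("pics/c10.png",np.hstack([a,cv2.resize(robot.grab_frame("wrist"),(400,300))]))
E
```

```text
[ 0.47258974 -0.01515023  0.07437622] [1.34370331 5.6068881  1.67761405] 3.397063761949539
[(28, [348.5, 237.5], np.float64(0.0596), np.float64(-6.5))]
```

View pics/c10.png

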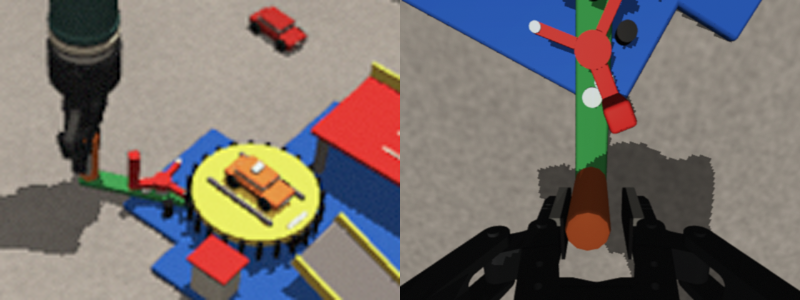

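The stop is felt: the pad force went 2.35 → 2.9 → 3.2 → 3.4, about +2 to 2.7 N at the knob. The wrist view shows the arm still clear of the black end peg (626,30), and the mark is at −6.5°, pointing at the ramp. Time to let go.

Emit:
arm_command:
  xyz:
    - [0,0,0]
    - [0,0,0]
    - [0,0,0]
    - [0,0,0]
    - [0,0,8]
    - [0,0,20]
    - [0,0,40]
    - [0,0,65]
  turn:
    - [0,0,0]
    - [0,0,0]
    - [0,0,0]
    - [0,0,0]
    - [0,0,0]
    - [0,0,0]
    - [0,0,0]
    - [0,0,0]
  claw: [65,65,65,65,65,65,65,65]

```text
clock: 18.9
ee_pos: [0.4713, -0.017, 0.1395]
orientation: [-3.141, 0.004, 0.324]
force: [0.9, -1.1, -0.1]
finger_gap: 0.0553
grasp_force: 0.0
```

Emit:
arm_command:
  xyz:
    - [0,0,30]
    - [0,0,60]
    - [0,-20,80]
    - [0,-50,80]
    - [0,-80,80]
    - [0,-110,80]
    - [0,-120,80]
    - [0,-120,80]
  turn:
    - [0,0,0]
    - [0,0,0]
    - [0,0,0]
    - [0,0,0]
    - [0,0,0]
    - [0,0,0]
    - [0,0,0]
    - [0,0,0]
  claw: [65,65,65,65,65,65,65,65]

```text
clock: 19.57
ee_pos: [0.4717, -0.14, 0.2196]
orientation: [3.14, 0.001, 0.318]
force: [0.3, -0.1, -0.8]
finger_gap: 0.0553
grasp_force: 0.0
```

```bash
python3 - <<'E'
from h import *
s=robot.state();print(s["clock"],s["ee_pos"],s["force"],s["grasp_force"])
im=robot.grab_frame("scene");print(mark(im),knob(im));print(mark(cv2.imread("pics/sc10.png")),knob(cv2.imread("pics/sc10.png")))
a=cv2.resize(im[150:270,230:390],None,fx=2.5,fy=2.5,interpolation=cv2.INTER_CUBIC)
b=cv2.resize(robot.grab_frame("top")[105:225,180:340],None,fx=2.5,fy=2.5,interpolation=cv2.INTER_CUBIC)
cv2.imwrite("pics/c11.png",np.hstack([a,b]))
E
```

```text
19.5667 [ 0.47174443 -0.14002514  0.21964811] [ 0.28503438 -0.11677704 -0.81231319] 0.0
[(28, [348.5, 237.5], np.float64(0.0596), np.float64(-6.5))] ([262, 202, 7, 20, 121], [265.4, 211.0])
[(28, [348.5, 237.5], np.float64(0.0596), np.float64(-6.5))] ([263, 203, 7, 19, 47], [267.1, 213.3])
```

View pics/c11.png

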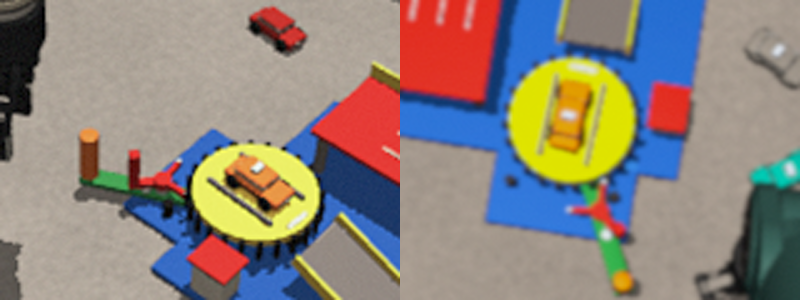

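The table held (mark unchanged at −6.5°), the taxi is centred, the pawl is flipped and the hand is clear. One last check that the lever is not on its own hard end, then I'll hand in.

```bash
python3 - <<'E'
from h import *
p=ray("top",268.8,217.4,.089)[:2]-A;th=np.arctan2(p[1],p[0])%(2*np.pi)-np.radians(170.9)
print(np.hypot(*p),th)
if th<.52: print(robot.finish_job())
E
```

```text
0.18382005521102254 0.4569276595373122
the job is handed in; nothing more can be done
None
```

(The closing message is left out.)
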